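# Unlock the label roll and clear the unwinder

## Robot

A 6-joint arm with a two-finger parallel gripper is mounted at the origin on the work surface. World frame = base frame: x ahead of the robot, y to its left, z up, the work surface at z = 0. Lengths are in m, angles in degrees, forces in N, time in s.
With the tool pointing down it reaches from about 0.25 to 0.725 m from the base axis. Payload 9.7 kg.
Tool frame: the origin (TCP) lies midway between the tips of the shut fingers; the grasp point (between the pads) lies 19 mm behind it; z points along the fingers, y is the line along which they close (so a half turn about z gives the same grasp; the last joint's range is limited). The gripper opens to 85 mm and grips with 20 to 120 N. Pads are 22 mm wide; open, the fingers measure 114 mm over their backs; the gripper's body (76 mm by 85 mm) begins 54 mm behind the grasp point. The pads swing forward as they close: fully open they stand 13 mm farther back than shut.
Start: joints at [64.859, 4.979, 10.078, 95.1, 0, 90], TCP at [0.234, 0.498, 0.231] pointing down, gripper open.
Joint ranges: [-179.16, 179.16], [-48.56, 103.87], [-65.8, 70.77], [-126.05, 130.52], [-82.76, 87.17], [-180, 180]. Speed limits (degrees/s): [127.2, 127.2, 147.25, 180, 180, 180].

## Interface

Orientations are given as [roll, pitch, yaw] about the fixed x, y, z axes, in that order (R = Rz(yaw) Ry(pitch) Rx(roll)).
In Python, from workcell import readout, imaging, bot, spotter gives the robot as it stands.
- The arm moves only by the shell command python3 -m jog 'ROWS' [FORCE]. ROWS is JSON, a list of rows, each an object with "rotation": the turn, a rotation vector about the world's x, y, z in degrees, a list of three; "translation": the shift along the world's x, y, z in mm, a list of three; "grip": the finger opening in mm, from 0 to 85.4. In form: [{"rotation": [wx, wy, wz], "translation": [dx, dy, dz], "grip": grip}, ...]. A call has 1 to 20 rows; each row is the pose to reach, as a shift and turn from the pose commanded when the call began; what a row does not reach only later rows make up. A row lasts 1/10 s, in which the tool goes at most 50 mm and 8.59 degrees, less where a joint would pass 70% of its speed; a pose out of reach is approached as far as the arm can. A call with a gripper value outside its range is refused whole. The fingers move at their own pace and stop on an object; FORCE is the grip in N (left out, the last holds). Time passes only in rows, so rows that repeat a pose let the fingers close. It gives the time, the measured TCP pose, the force, the opening and the grip force at its end, in the units of the state.
- readout.get_obs(): the state, without advancing time (a new reading comes with each control period).
- imaging.camera(name): name is "scene" or "top" or "wrist"; returns (picture, depth): 400x640x3 uint8, red, green, blue; 400x640 float32, m along the optical axis (not along the pixel's ray), 0 where there is no reading.
- imaging.camera_info(name): a dict with "vertical_fov" (degrees; the focal length in pixels is half the picture's height over the tangent of half this angle, whatever the lens; pixels are square), "cx", "cy" (the principal point, pixels), "extrinsics" (4x4, takes a point from camera to world coordinates); the wrist camera has in their place "tool_from_camera" (4x4, takes a point from camera to tool coordinates, whose origin is the TCP and whose axes are the flange's). Camera axes: x right, y down, z forward; pixel columns grow to the right and rows downward; lengths in m; the calibration is good to about 2 mm. A picture is of the moment at which its call begins: read the wrist's pose just before it. camera_info takes no time and is no camera call.
- bot.job_done(): hands the job in; it is judged then, once.
Trained networks look in the newest picture that a camera, given by its name, has taken for a name from the list of things; names that differ only in an ending like _2 or _b are one class to them, and where a whole thing is asked for, a point or a joint stands for the part that bears it (a point fixed in the world has none). Each returns a list of dicts, best first, with "confidence" (0 to 1); they miss things now and then, are a little off and sometimes report something else, mostly with a low value. They report only what shows in the picture. A call takes as long as a camera call. They do not tell look-alikes from the thing itself.
- spotter.spot_in(camera, target): "box" ([centre column, centre row, width, height] in pixels, round what is visible of it).
- spotter.mark_of(camera, target): "uv" ([column, row] in pixels: a listed point, or the origin of a listed thing).
The state is a dict: "time": time; "q": joint angles; "qd": joint speeds; "joint_efforts": joint torques, N m; "ee_pos": TCP position; "tcp_rot": TCP orientation; "wrist_force": force on the tool from outside, world axes, zero at the start; "torque": the same for the moment, N m; "opening": finger opening in m; "grasp_force": force on a finger pad.
Only numpy, scipy, OpenCV 4.12 (cv2) and the standard library are available. Lean on these libraries where they do the work, as an engineer would, in place of code of your own. Each camera call takes 0.05 s, during which the arm holds its last target. There are 200 camera calls.

## Task

Take the large label roll off the upright spindle of the label unwinder: it is held by a bayonet lock inside its core, so turn it, feeling with light upward pulls for where it comes free, and slide it straight up off the spindle without wrenching it. Then set it down gently, not dropped, standing upright in the empty compartment of the white stock tray, let go of it, and leave the other things on the bench where they are.

Things in the scene. Friction and masses are not known exactly. Their poses are not given: they have to be found in the camera images.
- roll: large white paper label roll on the unwinder's spindle: outside diameter 66, height 90, bore 44, about 0.17 kg (varies), upright. Origin at the centre of its underside, z up its axis. Two rigid lugs, opposite each other, stand inwards from the bore wall (5 wide, 6 high, tops 46 above the underside, tips 13 from the axis), out of sight. Grip it across its outside from above, near the top
- unwinder: label unwinder fixed to the bench: white base 160 x 160 x 12 with a grey round platter (diameter 120, top 20 above the bench); two steel pins, tops 46 above the bench, stand at its -x corners (68 from the axis in x and in y). Origin on the bench at the spindle axis, z up. A force over 60 N between roll and unwinder counts as wrenching
- platter (a point): centre of the platter's top face, on the spindle axis, 20 above the bench; the roll stands on it at the start. Axes as the unwinder's
- spindle_tip (a point): top of the upright aluminium spindle, diameter 18: 100 above the platter, 10 above the roll's top at the start. The spindle is braked and does not turn. The roll's underside must rise past this point for the roll to be off
- lock (a point): on the spindle axis, 50 above the platter: underside of a disc (diameter 40, 6 thick) with a 14 wide slot right across. Roll lugs under the solid part: it rises only 4; lugs within about 0.2 rad of the slot: it slides up and off. The slot's direction is unknown (this point's axes do not show it): turn and feel with pulls of about 5 N
- lugs (a point): on the roll's axis, 43 above its underside, at the height of the lugs. The roll turns freely either way under the disc; it comes free at two angles half a turn apart. At the start it is at least 0.5 and at most 2.65 rad from coming free, whichever way it is turned
- tray: white open stock tray fixed to the bench, 124 (x) x 244 (y) x 40 high, walls 4, floor 5 thick, one cross wall in the middle making two compartments of 116 x 116 side by side along its y. Origin at the centre of its underside. The compartment on its +y side is empty, the one on its -y side holds the small roll
- bay (a point): centre of the floor of the tray's empty compartment, 5 above the bench; axes as the tray's
- small_roll: smaller label roll, diameter 50, height 60, standing in the tray's other compartment; leave alone. Origin at the centre of its underside
- sanitiser: clear bottle, diameter 64, height 170, at the back; leave alone. Origin at the centre of its underside
- pot: specimen jar with a white lid, diameter 52, height 60, between unwinder and tray; leave alone. Origin at the centre of its underside
- rack: aluminium test-tube rack with tubes, 80 x 200 x 103 high, at the back; leave alone. Origin at the centre of its underside
- pencup: grey cup, diameter 72, height 95, at the back; leave alone. Origin at the centre of its underside
- marker: black marker pen, diameter 16, 130 long, lying on the bench in front of the robot; leave alone. Origin under the middle of its length, on the bench, x along it
There are look-alikes about, which are no part of the job. Leave any purple look-alike of the roll alone. What is shaped like the unwinder but blue is not meant.

How it is judged (in metres and radians):
On the way:
1. the label roll is slid up clear of the spindle (z of roll in the frame of platter above 0.105 m), for 0.1 s.
At the end, for the whole second after the job is handed in: the large label roll stands at rest, upright within 0.08 rad, on the floor of the tray's empty compartment (underside within 6 mm of the floor, axis within 36 mm of the compartment's centre, which is anywhere in it), released (horizontal distance between roll and bay below 0.036 m and z of roll in the frame of bay between -0.006 and 0.006 m and angle between roll's own z axis and vertical below 0.08 rad and linear speed of roll below 0.02 m/s); the robot touches nothing.
It fails at once if the roll is wrenched: more than 60 N between the roll and the unwinder (contact force between roll and unwinder above 60 N).
It fails at once if the roll is dropped: it moves faster than 0.6 m/s while the fingers do not touch it (contact force between the fingers and roll below 0.2 N and linear speed of roll above 0.6 m/s).
It fails at once if another thing is moved by more than 30 mm (distance of any of small_roll, sanitiser, pot, rack, pencup, marker from where it was at the start of the episode above 0.03 m).
It also fails if it takes over 72 s, if anything falls off the work surface, if the arm or the gripper's body presses on something with over 40 N, if the wrist force passes 120 N, or if a joint passes its speed limit or range.

## Working session

There is one attempt and no reset: what is moved stays moved. The work goes in short steps, Python scripts to look and compute and a shell command to move; the robot and the scene stay as the last step left them, time stands still between calls to the robot, and variables do not carry over. Pictures are saved under pics/ and viewed, at most 10 in all, crops included, and the job is handed in when it is done.

```bash
mkdir -p pics; cat > h.py <<'E'
import numpy as np, cv2
from workcell import readout, imaging, bot, spotter
from scipy.spatial.transform import Rotation as R
def T(cam):
    i=imaging.camera_info(cam)
    if 'extrinsics' in i: return i,np.array(i['extrinsics'])
    o=readout.get_obs(); M=np.eye(4); M[:3,3]=o['ee_pos']; M[:3,:3]=R.from_euler('xyz',o['tcp_rot'],degrees=True).as_matrix()
    return i,M@np.array(i['tool_from_camera'])
def shot(cam,fn=None):
    i,M=T(cam); p,d=imaging.camera(cam)
    if fn: cv2.imwrite('pics/'+fn,cv2.cvtColor(p,cv2.COLOR_RGB2BGR))
    f=p.shape[0]/2/np.tan(np.radians(i['vertical_fov'])/2)
    v,u=np.mgrid[:p.shape[0],:p.shape[1]]
    X=np.stack([(u-i['cx'])/f*d,(v-i['cy'])/f*d,d],-1)@M[:3,:3].T+M[:3,3]
    X[d==0]=np.nan
    return p,d,X,(i,M,f)
def ray(c,uv,z):
    i,M,f=c; r=M[:3,:3]@[(uv[0]-i['cx'])/f,(uv[1]-i['cy'])/f,1]; o=M[:3,3]
    return o+r*(z-o[2])/r[2]
E
python3 - <<'E'
from h import *
print(readout.get_obs())
for c in ['top','scene']:
    p,d,X,C=shot(c,c+'1.png'); print(c,{k:v for k,v in C[0].items()})
    for n in ['roll','unwinder','tray','small_roll','pot','marker','spindle_tip','bay']:
        for m in spotter.mark_of(c,n)[:3]:
            u=m['uv']; a=X[min(399,max(0,int(u[1]))),min(639,max(0,int(u[0])))]
            print(n,round(m['confidence'],2),np.round(u,1),'depthpt',np.round(a,3))
E
```

```text
{'time': 0.0, 'q': array([6.48593732e+01, 5.01075880e+00, 1.00329820e+01, 9.50989234e+01,
       1.06741740e-03, 9.00025629e+01]), 'qd': array([ 0.01562046, -0.0236543 ,  0.02668199, -0.07412306,  0.00240741,
       -0.01143972]), 'joint_efforts': array([-2.90252494e-03, -5.20387995e+01,  4.64804614e+01,  1.61664840e-02,
       -1.12237722e-04,  3.47154625e-06]), 'ee_pos': array([0.23355856, 0.49768769, 0.23057316]), 'tcp_rot': array([-1.79923300e+02, -1.06398554e-03,  1.54856809e+02]), 'wrist_force': array([-0.74693478,  0.61267564, -0.04176127]), 'torque': array([ 0.0372581 , -0.01257204,  0.02046515]), 'grasp_force': 0.0, 'opening': 0.0852271395109463}
top {'vertical_fov': 53.01735071214169, 'cx': 323.93002929017115, 'cy': 202.77117211027905, 'extrinsics': array([[-5.93588714e-02, -9.78291603e-01,  1.98549904e-01,
         3.47142530e-01],
       [-9.98236598e-01,  5.80794446e-02, -1.22667643e-02,
         1.03187318e-01],
       [ 4.68804353e-04, -1.98927922e-01, -9.80014011e-01,
         1.20049345e+00],
       [ 0.00000000e+00,  0.00000000e+00,  0.00000000e+00,
         1.00000
[... 1314 characters left out ...]
5] depthpt [0.612 0.055 0.039]
roll 0.82 [341.7 173.1] depthpt [0.547 0.213 0.054]
unwinder 0.97 [343.5 176.8] depthpt [0.548 0.22  0.041]
unwinder 0.59 [439.9 159.4] depthpt [0.653 0.472 0.023]
unwinder 0.4 [345.5 143.5] depthpt [0.528 0.24  0.122]
tray 0.68 [192.5 263.2] depthpt [ 0.505 -0.189  0.003]
tray 0.18 [359.8 278.7] depthpt [0.798 0.02  0.064]
small_roll 0.69 [180.8 283.5] depthpt [ 0.561 -0.244  0.041]
pot 0.94 [259.  214.4] depthpt [ 0.51  -0.01   0.035]
marker 0.81 [226.4 189.9] depthpt [ 0.372 -0.009  0.013]
spindle_tip 0.96 [449.  123.2] depthpt [0.561 0.644 0.005]
spindle_tip 0.75 [343.6 142.4] depthpt [0.507 0.255 0.105]
bay 0.88 [218.1 244.7] depthpt [ 0.499 -0.119  0.005]
```

View pics/top1.png

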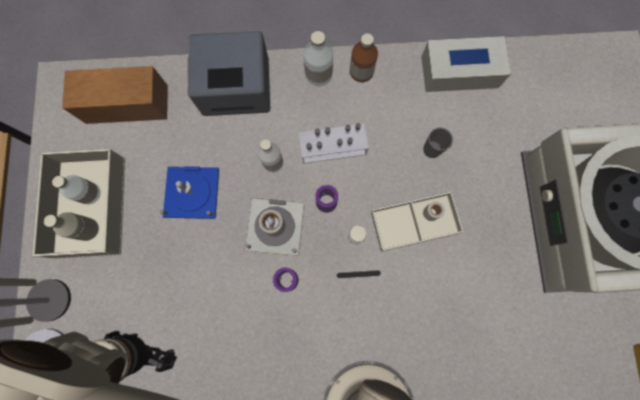

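View pics/scene1.png

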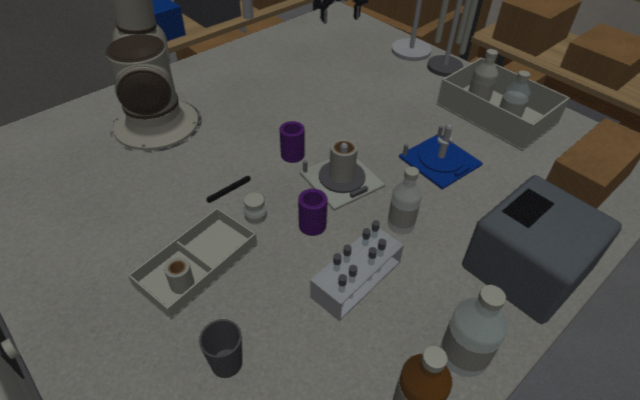

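The top view shows the white unwinder with its roll near (271,220), the tray near (416,222) with its empty compartment at (395,228), and purple look-alikes at (327,198) and (286,279). The scene view shows the roll at (343,162) and the bay at (218,244). Next I'll measure from both views.

```bash
python3 - <<'E'
from h import *
from scipy.optimize import least_squares
def tri(a,b):
    A=[];B=[]
    for (i,M,f),uv in (a,b):
        r=M[:3,:3]@[(uv[0]-i['cx'])/f,(uv[1]-i['cy'])/f,1]; r/=np.linalg.norm(r)
        P=np.eye(3)-np.outer(r,r); A.append(P);B.append(P@M[:3,3])
    s=np.linalg.solve(sum(A),sum(B)); return s,[np.linalg.norm(A[k]@s-B[k]) for k in (0,1)]
Xs={};C={}
for c in ['top','scene']:
    p,d,Xs[c],C[c]=shot(c)
t,s=C['top'],C['scene']
print('tip',tri((t,(269.6,216.7)),(s,(343.6,142.4))))
print('roll',tri((t,(272.8,224.3)),(s,(341.7,173.1))))
print('unw',tri((t,(273.7,229.5)),(s,(343.5,176.8))))
print('bay',tri((t,(393.8,229.5)),(s,(218.1,244.7))))
print('pot',tri((t,(356.1,233.4)),(s,(259,214.4))))
def circ(c,z0,z1,ctr,r0,rm):
    X=Xs[c].reshape(-1,3); m=(X[:,2]>z0)&(X[:,2]<z1)&(np.hypot(*(X[:,:2]-ctr).T)<rm); P=X[m]
    f=least_squares(lambda q:np.hypot(P[:,0]-q[0],P[:,1]-q[1])-r0,ctr,loss='soft_l1',f_scale=.002)
    return f.x,len(P),np.percentile(X[np.hypot(*(X[:,:2]-f.x).T)<.033][:,2],[50,90,98])
for c in Xs: print(c,circ(c,.04,.1,np.array([.52,.237]),.033,.05))
# tray walls top
for c in Xs:
    X=Xs[c].reshape(-1,3); P=X[(X[:,2]>.03)&(X[:,2]<.044)&(abs(X[:,0]-.51)<.12)&(abs(X[:,1]+.17)<.17)&(X[:,1]<-.03)]
    print(c,len(P),cv2.minAreaRect((P[:,:2]*1000).astype(np.float32)))
    F=X[(np.hypot(X[:,0]-.50,X[:,1]+.118)<.035)]; print('floor',np.median(F[:,2]))
E
```

```text
tip (array([0.53217515, 0.2358924 , 0.12919698]), [np.float64(0.003695946188655688), np.float64(0.0036959461886556196)])
roll (array([0.52752804, 0.24091193, 0.02464551]), [np.float64(0.0030748846286540207), np.float64(0.0030748846286540316)])
unw (array([0.51959762, 0.2471941 , 0.00089771]), [np.float64(0.00391500999788391), np.float64(0.00391500999788378)])
bay (array([ 0.49605161, -0.1174216 , -0.00159701]), [np.float64(8.596116885370398e-05), np.float64(8.596116885364291e-05)])
pot (array([ 4.90629997e-01, -1.89642558e-04,  1.06394724e-02]), [np.float64(0.0020749353927454538), np.float64(0.0020749353927454997)])
top (array([0.51228422, 0.24597391]), 209, array([0.07826519, 0.11199909, 0.12047687]))
scene (array([0.52612087, 0.23928145]), 551, array([0.09406524, 0.11080457, 0.11683609]))
top 525 ((514.7593994140625, -179.5509033203125), (124.40702056884766, 245.42800903320312), 9.633727073669434)
floor 0.00458568991321151
scene 1496 ((514.6144409179688, -181.74737548828125), (128.072998046875, 245.2109375), 9.388372421264648)
floor 0.003966292329745991
```

```bash
python3 -m jog '[{"rotation":[0,0,-20],"translation":[145,-130,20],"grip":85},{"rotation":[0,0,-20],"translation":[145,-130,20],"grip":85},{"rotation":[0,0,-20],"translation":[145,-130,20],"grip":85},{"rotation":[0,0,-20],"translation":[145,-130,20],"grip":85},{"rotation":[0,0,-40],"translation":[292,-259,40],"grip":85},{"rotation":[0,0,-40],"translation":[292,-259,40],"grip":85},{"rotation":[0,0,-40],"translation":[292,-259,40],"grip":85},{"rotation":[0,0,-40],"translation":[292,-259,40],"grip":85},{"rotation":[0,0,-40],"translation":[292,-259,40],"grip":85},{"rotation":[0,0,-40],"translation":[292,-259,40],"grip":85},{"rotation":[0,0,-40],"translation":[292,-259,40],"grip":85}]' 30
cat > w.py <<'E'
from h import *
import sys
o=readout.get_obs(); print(o['q'].round(1),o['ee_pos'].round(4),o['tcp_rot'].round(2))
p,d,X,C=shot('wrist',sys.argv[1])
for n in ['spindle_tip','roll','unwinder']:
    for m in spotter.mark_of('wrist',n)[:3]: print(n,round(m['confidence'],2),np.round(m['uv'],1),ray(C,m['uv'],{'spindle_tip':.12,'roll':.02,'unwinder':0}[n]).round(4))
P=X.reshape(-1,3); c=np.array([.527,.239])
for k in range(4):
    r=np.hypot(*(P[:,:2]-c).T)
    Q=P[(P[:,2]>.104)&(P[:,2]<.115)&(r>.018)&(r<.045)]
    if len(Q)<20: break
    (x,y),rr=cv2.minEnclosingCircle((Q[:,:2]*1000).astype(np.float32)); c=np.array([x,y])/1000
    print('annulus',len(Q),c.round(4),rr,np.median(Q[:,2]).round(4))
S=P[(P[:,2]>.116)&(np.hypot(*(P[:,:2]-c).T)<.02)]; print('spindle',len(S),np.median(S,0) if len(S) else '')
E
python3 w.py w1.png
```

```text
time: 2.1
ee_pos: [0.5251, 0.2394, 0.2712]
tcp_rot: [-180.0, -0.0, 114.9]
wrist_force: [0.7, 0.5, 1.5]
opening: 0.0852
grasp_force: 0.0
[ 24.5  10.   20.1 100.1   0.   89.6] [0.5251 0.2394 0.2712] [-1.7998e+02 -1.0000e-02  1.1489e+02]
spindle_tip 0.69 [322.2 191.6] [0.5293 0.2352 0.12  ]
roll 0.91 [322.5 169.6] [0.5297 0.2371 0.02  ]
roll 0.67 [207.4 135.1] [0.3724 0.2149 0.02  ]
roll 0.59 [318.6 268.2] [0.59   0.0949 0.02  ]
unwinder 0.9 [320.6 164.2] [0.526  0.2392 0.    ]
unwinder 0.84 [492.3  22.1] [0.6431 0.4899 0.    ]
annulus 1613 [0.5249 0.2391] 32.971466064453125 0.1084
annulus 1613 [0.5249 0.2391] 32.971466064453125 0.1084
annulus 1613 [0.5249 0.2391] 32.971466064453125 0.1084
annulus 1613 [0.5249 0.2391] 32.971466064453125 0.1084
spindle 5400 [0.52049823 0.248552   0.35184639]
```

View pics/w1.png

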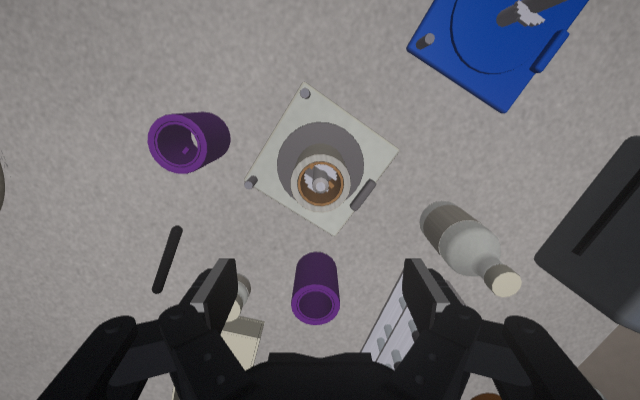

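```bash
python3 - <<'E'
from h import *
i,M=T('wrist'); print(np.round(i['tool_from_camera'],3),M[:3,3])
p,d,X,C=shot('top')
for n in ['sanitiser','rack','pencup']:
    for m in spotter.mark_of('top',n)[:2]: print(n,m['confidence'],ray(C,m['uv'],0).round(3))
E
python3 -m jog '[{"rotation":[0,0,0],"translation":[0,-1,-50],"grip":85},{"rotation":[0,0,0],"translation":[0,-1,-80],"grip":85},{"rotation":[0,0,0],"translation":[0,-1,-100],"grip":85},{"rotation":[0,0,0],"translation":[0,-1,-100],"grip":85}]' 20
python3 w.py w2.png
```

```text
[[ 0.002 -0.948 -0.319  0.082]
 [ 1.     0.002  0.001 -0.001]
 [-0.    -0.319  0.948 -0.142]
 [ 0.     0.     0.     1.   ]] [0.48956299 0.31348058 0.4130126 ]
sanitiser 0.92 [0.728 0.239 0.   ]
rack 0.72 [0.763 0.052 0.   ]
rack 0.47 [ 0.529 -0.218  0.   ]
pencup 0.64 [ 0.746 -0.261  0.   ]
time: 2.9
ee_pos: [0.5243, 0.2374, 0.1683]
tcp_rot: [-179.7, -0.0, 114.9]
wrist_force: [-0.1, 0.2, 0.1]
opening: 0.0852
grasp_force: 0.0
[24.4  7.9  6.3 88.7 -0.  89.5] [0.5243 0.2374 0.1683] [-179.72   -0.    114.87]
spindle_tip 0.65 [321.5 226.3] [0.5249 0.2371 0.12  ]
roll 0.78 [318.2 312. ] [0.5872 0.095  0.02  ]
roll 0.76 [322.  189.2] [0.5262 0.2359 0.02  ]
roll 0.73 [171.6 144.1] [0.3724 0.215  0.02  ]
unwinder 0.87 [322.4 178.5] [0.524  0.2419 0.    ]
annulus 3334 [0.525  0.2391] 32.9687385559082 0.1085
annulus 3334 [0.525  0.2391] 32.9687385559082 0.1085
annulus 3334 [0.525  0.2391] 32.9687385559082 0.1085
annulus 3334 [0.525  0.2391] 32.9687385559082 0.1085
spindle 5626 [0.5207262  0.24678    0.24873344]
```

View pics/w2.png

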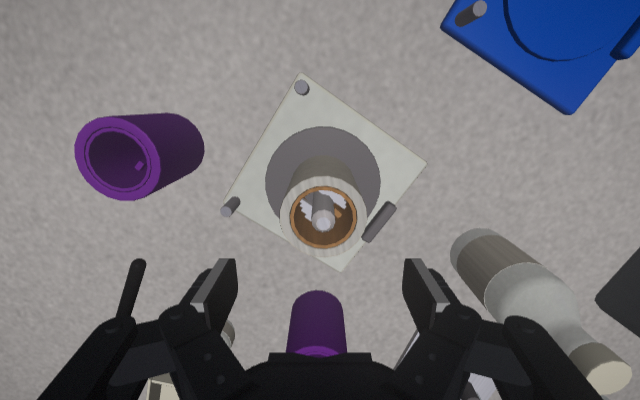

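```bash
python3 -m jog '[{"rotation":[0,0,0],"translation":[0,1,-25],"grip":85},{"rotation":[0,0,0],"translation":[0,1,-50],"grip":85},{"rotation":[0,0,0],"translation":[0,1,-70],"grip":85},{"rotation":[0,0,0],"translation":[0,1,-85],"grip":85},{"rotation":[0,0,0],"translation":[0,1,-96],"grip":85},{"rotation":[0,0,0],"translation":[0,1,-96],"grip":85},{"rotation":[0,0,0],"translation":[0,1,-96],"grip":60},{"rotation":[0,0,0],"translation":[0,1,-96],"grip":60},{"rotation":[0,0,0],"translation":[0,1,-96],"grip":60},{"rotation":[0,0,0],"translation":[0,1,-96],"grip":60},{"rotation":[0,0,0],"translation":[0,1,-96],"grip":60},{"rotation":[0,0,0],"translation":[0,1,-96],"grip":60}]' 20
```

```text
time: 4.3
ee_pos: [0.5262, 0.2391, 0.0767]
tcp_rot: [179.9, 0.0, 114.9]
wrist_force: [-1.7, -1.2, 6.0]
opening: 0.0657
grasp_force: 23.1
```

```bash
python3 -m jog '[{"rotation":[0,0,0],"translation":[0,0,2],"grip":60},{"rotation":[0,0,0],"translation":[0,0,2],"grip":60},{"rotation":[0,0,0],"translation":[0,0,2],"grip":60}]'
python3 -m jog '[{"rotation":[0,0,0],"translation":[0,0,1.5],"grip":60},{"rotation":[0,0,0],"translation":[0,0,3],"grip":60},{"rotation":[0,0,0],"translation":[0,0,3],"grip":60},{"rotation":[0,0,0],"translation":[0,0,3],"grip":60}]'
```

```text
time: 4.6
ee_pos: [0.5256, 0.2388, 0.077]
tcp_rot: [-180.0, 0.0, 114.9]
wrist_force: [-0.5, 0.0, -1.7]
opening: 0.0656
grasp_force: 22.9
time: 5.0
ee_pos: [0.5257, 0.2389, 0.0803]
tcp_rot: [180.0, -0.0, 114.9]
wrist_force: [-0.2, -0.2, -1.5]
opening: 0.0661
grasp_force: 22.9
```

```bash
python3 -m jog '[{"rotation":[0,0,0],"translation":[0,0,1],"grip":60},{"rotation":[0,0,0],"translation":[0,0,1],"grip":60},{"rotation":[0,0,0],"translation":[0,0,1],"grip":60}]'
python3 -m jog '[{"rotation":[0,0,0],"translation":[0,0,0.5],"grip":60},{"rotation":[0,0,0],"translation":[0,0,0.5],"grip":60},{"rotation":[0,0,0],"translation":[0,0,0.5],"grip":60}]'
```

```text
time: 5.3
ee_pos: [0.5257, 0.2389, 0.0813]
tcp_rot: [180.0, 0.0, 114.9]
wrist_force: [-0.3, 0.3, -1.8]
opening: 0.0662
grasp_force: 22.9
time: 5.6
ee_pos: [0.5257, 0.2389, 0.0818]
tcp_rot: [-180.0, -0.0, 114.9]
wrist_force: [0.1, -0.4, -2.2]
opening: 0.0658
grasp_force: 22.9
```

```bash
python3 -m jog '[{"rotation":[0,0,0],"translation":[0,0,1],"grip":60},{"rotation":[0,0,0],"translation":[0,0,1],"grip":60},{"rotation":[0,0,0],"translation":[0,0,1],"grip":60}]'
```

```text
time: 5.9
ee_pos: [0.5257, 0.2389, 0.0828]
tcp_rot: [180.0, 0.0, 114.9]
wrist_force: [-0.8, -0.6, -1.7]
opening: 0.0658
grasp_force: 22.9
```

```bash
python3 -m jog '[{"rotation":[0,0,0],"translation":[0,0,1],"grip":60},{"rotation":[0,0,0],"translation":[0,0,1],"grip":60}]'; python3 -m jog '[{"rotation":[0,0,0],"translation":[0,0,1],"grip":60},{"rotation":[0,0,0],"translation":[0,0,1],"grip":60}]'
```

```text
time: 6.1
ee_pos: [0.5257, 0.2389, 0.0839]
tcp_rot: [180.0, -0.0, 114.9]
wrist_force: [0.0, 0.9, -2.9]
opening: 0.0656
grasp_force: 22.9
time: 6.3
ee_pos: [0.5257, 0.2389, 0.0849]
tcp_rot: [180.0, -0.0, 114.9]
wrist_force: [-1.1, 0.4, -1.5]
opening: 0.0661
grasp_force: 22.9
```

```bash
cat > v.py <<'E'
from h import *
import sys
for c in ['wrist','scene']:
    p,d,X,C=shot(c,sys.argv[1]+c+'.png' if c=='wrist' else None); P=X.reshape(-1,3); o=readout.get_obs()
    r=np.hypot(P[:,0]-.525,P[:,1]-.2385)
    Q=P[(r>.024)&(r<.031)&(P[:,2]>.09)&(P[:,2]<.25)]
    S=P[(r<.006)&(P[:,2]>.09)&(P[:,2]<.25)]
    print(c,'ring',len(Q),np.percentile(Q[:,2],[10,50,90]).round(4),'tip',len(S),np.median(S[:,2]).round(4) if len(S) else '')
print(o['ee_pos'].round(4),o['wrist_force'].round(1),o['torque'].round(2),o['q'].round(1))
E
python3 v.py a
```

```text
wrist ring 9688 [0.1164 0.1178 0.1743] tip 446 0.1186
scene ring 310 [0.1124 0.1204 0.1918] tip 14 0.1194
[0.5257 0.2389 0.0848] [-0.5 -0.1 -2. ] [-0.03 -0.03 -0.03] [24.4  8.3 -2.4 79.2 -0.  89.6]
```

View pics/awrist.png

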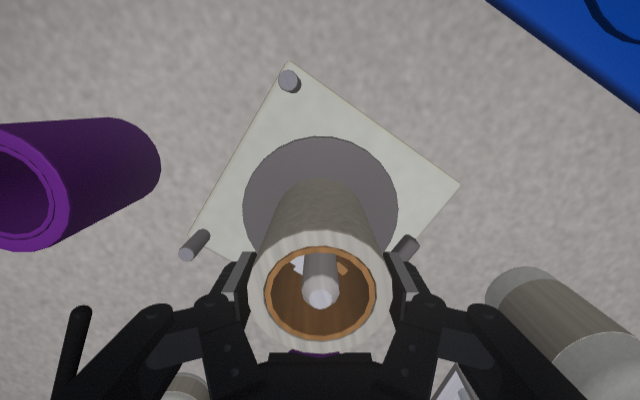

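```bash
python3 -m jog '[{"rotation":[0,0,0],"translation":[0,0,1],"grip":60},{"rotation":[0,0,0],"translation":[0,0,2],"grip":60},{"rotation":[0,0,0],"translation":[0,0,2],"grip":60}]';python3 -m jog '[{"rotation":[0,0,0],"translation":[0,0,1],"grip":60},{"rotation":[0,0,0],"translation":[0,0,2],"grip":60},{"rotation":[0,0,0],"translation":[0,0,2],"grip":60}]'
```

```text
time: 6.7
ee_pos: [0.5258, 0.239, 0.087]
tcp_rot: [180.0, -0.0, 114.9]
wrist_force: [1.0, 0.4, -2.3]
opening: 0.0655
grasp_force: 22.9
time: 7.0
ee_pos: [0.5257, 0.2389, 0.089]
tcp_rot: [180.0, 0.0, 114.9]
wrist_force: [-0.1, -0.5, -1.4]
opening: 0.066
grasp_force: 22.9
```

```bash
python3 v.py b
```

```text
wrist ring 9651 [0.1204 0.1218 0.1783] tip 432 0.1187
scene ring 318 [0.1158 0.1236 0.1942] tip 13 0.1188
[0.5257 0.2389 0.0888] [ 0.  -0.5 -1.8] [-0.01  0.04  0.02] [24.4  8.3 -2.1 79.7 -0.  89.6]
```

```bash
python3 -m jog '[{"rotation":[0,0,0],"translation":[0,0,2],"grip":60},{"rotation":[0,0,0],"translation":[0,0,4],"grip":60},{"rotation":[0,0,0],"translation":[0,0,6],"grip":60},{"rotation":[0,0,0],"translation":[0,0,8],"grip":60}]';python3 -m jog '[{"rotation":[0,0,0],"translation":[0,0,3],"grip":60},{"rotation":[0,0,0],"translation":[0,0,6],"grip":60},{"rotation":[0,0,0],"translation":[0,0,9],"grip":60},{"rotation":[0,0,0],"translation":[0,0,12],"grip":60}]'; python3 v.py c
```

```text
time: 7.5
ee_pos: [0.5257, 0.2389, 0.097]
tcp_rot: [180.0, -0.0, 114.9]
wrist_force: [-0.4, -0.7, -2.0]
opening: 0.0657
grasp_force: 22.9
time: 7.9
ee_pos: [0.5257, 0.2389, 0.1091]
tcp_rot: [180.0, -0.0, 114.9]
wrist_force: [0.3, 0.6, -2.7]
opening: 0.0657
grasp_force: 22.9
wrist ring 9697 [0.1406 0.142  0.1985] tip 340 0.1187
scene ring 336 [0.1157 0.1445 0.2152] tip 0 
[0.5259 0.239  0.1094] [-0.2 -0.4 -1.8] [ 0.   -0.    0.01] [24.4  8.  -0.1 81.9  0.  89.6]
```

The roll comes up freely with only its own weight on the wrist: the ring is at 0.142 m, up from 0.1085 m. So the lock is clear at this angle. I'll keep lifting straight up.

```bash
python3 -m jog '[{"rotation":[0,0,0],"translation":[0,0,7],"grip":60},{"rotation":[0,0,0],"translation":[0,0,15],"grip":60},{"rotation":[0,0,0],"translation":[0,0,23],"grip":60},{"rotation":[0,0,0],"translation":[0,0,31],"grip":60},{"rotation":[0,0,0],"translation":[0,0,39],"grip":60},{"rotation":[0,0,0],"translation":[0,0,47],"grip":60},{"rotation":[0,0,0],"translation":[0,0,55],"grip":60},{"rotation":[0,0,0],"translation":[0,0,65],"grip":60},{"rotation":[0,0,0],"translation":[0,0,75],"grip":60},{"rotation":[0,0,0],"translation":[0,0,85],"grip":60},{"rotation":[0,0,0],"translation":[0,0,95],"grip":60},{"rotation":[0,0,0],"translation":[0,0,105],"grip":60},{"rotation":[0,0,0],"translation":[0,0,105],"grip":60},{"rotation":[0,0,0],"translation":[0,0,105],"grip":60}]'; python3 v.py d; python3 - <<'E'
from h import *
p,d,X,C=shot('scene','sc2.png'); P=X.reshape(-1,3)
r=np.hypot(P[:,0]-.525,P[:,1]-.2385); z=P[(r<.036)][:,2]
print(np.histogram(z[z>0],bins=np.arange(0,.3,.01)))
E
```

```text
time: 9.4
ee_pos: [0.5258, 0.2389, 0.2138]
tcp_rot: [180.0, -0.0, 114.9]
wrist_force: [0.6, -0.5, -1.5]
opening: 0.066
grasp_force: 23.1
wrist ring 5247 [0.2449 0.2459 0.2466] tip 0 
scene ring 235 [0.1757 0.2448 0.2475] tip 11 0.119
[0.5255 0.2388 0.2132] [-1.  -0.1 -2.3] [-0.   -0.01 -0.02] [24.4  8.5 11.9 93.5 -0.  89.6]
(array([  0, 176, 188,  22,  24,  19,   6,  93,  27,  22,  22,  34,   5,
         0,   0,  29,  90, 105,  99,  99, 109, 114, 155, 181, 316,  23,
         6,  14,  75]), array([0.  , 0.01, 0.02, 0.03, 0.04, 0.05, 0.06, 0.07, 0.08, 0.09, 0.1 ,
       0.11, 0.12, 0.13, 0.14, 0.15, 0.16, 0.17, 0.18, 0.19, 0.2 , 0.21,
       0.22, 0.23, 0.24, 0.25, 0.26, 0.27, 0.28, 0.29]))
```

View pics/sc2.png

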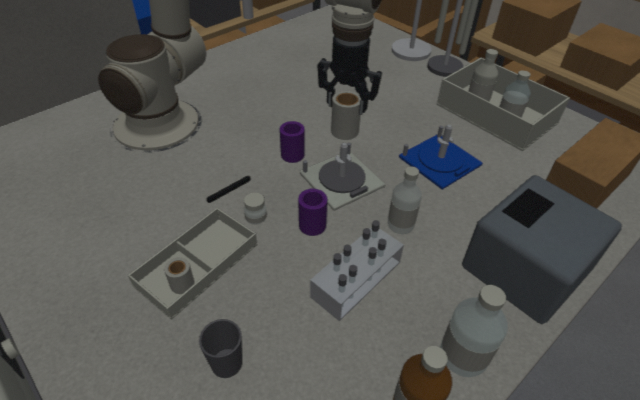

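The scene view shows the roll held at (345,115), well above the bare spindle at (344,150). Next I'll carry it over the bay.

```bash
python3 -m jog '[{"rotation":[0,0,-2],"translation":[-1,-15,0],"grip":60},{"rotation":[0,0,-5],"translation":[-3,-45,0],"grip":60},{"rotation":[0,0,-9],"translation":[-5,-80,0],"grip":60},{"rotation":[0,0,-13],"translation":[-7,-120,0],"grip":60},{"rotation":[0,0,-17],"translation":[-10,-160,0],"grip":60},{"rotation":[0,0,-21],"translation":[-12,-200,0],"grip":60},{"rotation":[0,0,-25],"translation":[-15,-240,0],"grip":60},{"rotation":[0,0,-29],"translation":[-17,-280,0],"grip":60},{"rotation":[0,0,-33],"translation":[-19,-320,0],"grip":60},{"rotation":[0,0,-36],"translation":[-21,-345,0],"grip":60},{"rotation":[0,0,-38],"translation":[-22,-360,0],"grip":60},{"rotation":[0,0,-38],"translation":[-22,-360,0],"grip":60},{"rotation":[0,0,-38],"translation":[-22,-360,0],"grip":60},{"rotation":[0,0,-38],"translation":[-22,-360,0],"grip":60}]'; python3 - <<'E'
from h import *
print(readout.get_obs()['ee_pos'])
p,d,X,C=shot('wrist','e.png')
for m in spotter.mark_of('wrist','bay')[:2]: print('bay',m['confidence'],m['uv'],ray(C,m['uv'],.005))
P=X.reshape(-1,3)
for m,n in (((P[:,2]>.03)&(P[:,2]<.044),'rim'),((P[:,2]>.2)&(P[:,2]<.26)&(np.hypot(P[:,0]-.504,P[:,1]+.121)<.04),'roll')):
    Q=P[m&(abs(P[:,0]-.51)<.12)&(P[:,1]<-.03)&(P[:,1]>-.34)]
    print(n,len(Q),cv2.minAreaRect((Q[:,:2]*1000).astype(np.float32)),np.median(Q[:,2]))
E
```

```text
time: 10.95
ee_pos: [0.5037, -0.1202, 0.2137]
tcp_rot: [-180.0, -0.0, 76.9]
wrist_force: [-0.1, -0.1, -2.1]
opening: 0.0658
grasp_force: 23.1
[ 0.50372383 -0.12020235  0.2137495 ]
bay 0.78 [318.0, 173.9] [ 0.50152651 -0.1202634   0.005     ]
rim 1554 ((508.9525146484375, -157.06849670410156), (123.5618667602539, 194.01150512695312), 9.715347290039062) 0.038287160666646725
roll 18857 ((503.2413635253906, -118.62310791015625), (67.26417541503906, 68.40762329101562), 35.587196350097656) 0.24439911657103044
```

View pics/e.png

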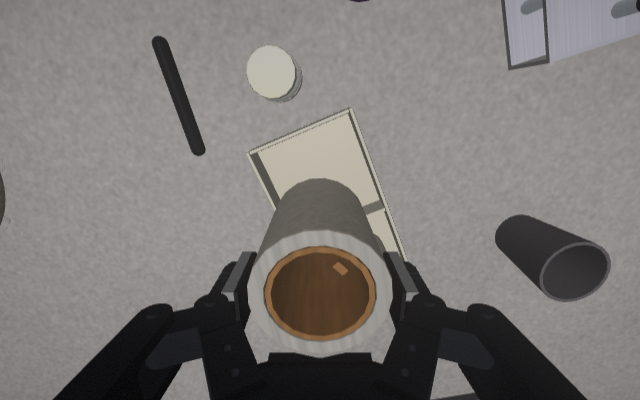

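The wrist view shows the roll over the empty compartment, with the bay at (318,174) and the cross wall at (375,208). I'll lower it and then feel for the floor.

```bash
python3 -m jog '[{"rotation":[0,0,0],"translation":[0,0,-15],"grip":60},{"rotation":[0,0,0],"translation":[0,0,-35],"grip":60},{"rotation":[0,0,0],"translation":[0,0,-55],"grip":60},{"rotation":[0,0,0],"translation":[0,0,-75],"grip":60},{"rotation":[0,0,0],"translation":[0,0,-95],"grip":60},{"rotation":[0,0,0],"translation":[0,0,-110],"grip":60},{"rotation":[0,0,0],"translation":[0,0,-125],"grip":60},{"rotation":[0,0,0],"translation":[0,0,-135],"grip":60},{"rotation":[0,0,0],"translation":[0,0,-142],"grip":60},{"rotation":[0,0,0],"translation":[0,0,-142],"grip":60},{"rotation":[0,0,0],"translation":[0,0,-142],"grip":60}]'
for i in 1 2; do python3 -m jog '[{"rotation":[0,0,0],"translation":[0,0,-1],"grip":60},{"rotation":[0,0,0],"translation":[0,0,-3],"grip":60},{"rotation":[0,0,0],"translation":[0,0,-3],"grip":60}]'; done
```

```text
time: 12.15
ee_pos: [0.5039, -0.1212, 0.0723]
tcp_rot: [180.0, -0.0, 76.9]
wrist_force: [-0.3, 0.7, -1.5]
opening: 0.0658
grasp_force: 23.1
time: 12.45
ee_pos: [0.5037, -0.1212, 0.0688]
tcp_rot: [180.0, 0.0, 76.9]
wrist_force: [-1.4, -0.5, -2.0]
opening: 0.0661
grasp_force: 23.1
time: 12.75
ee_pos: [0.5035, -0.1211, 0.0655]
tcp_rot: [-180.0, -0.0, 76.9]
wrist_force: [0.9, -0.2, -2.1]
opening: 0.0661
grasp_force: 23.1
```

```bash
python3 -m jog '[{"rotation":[0,0,0],"translation":[0,0,-1],"grip":60},{"rotation":[0,0,0],"translation":[0,0,-2],"grip":60},{"rotation":[0,0,0],"translation":[0,0,-2],"grip":60}]'
python3 -m jog '[{"rotation":[0,0,0],"translation":[0,0,-1],"grip":60},{"rotation":[0,0,0],"translation":[0,0,-1],"grip":60}]'
python3 -m jog '[{"rotation":[0,0,0],"translation":[0,0,-1],"grip":60},{"rotation":[0,0,0],"translation":[0,0,-1],"grip":60}]'
```

```text
time: 13.05
ee_pos: [0.5036, -0.1211, 0.0636]
tcp_rot: [-180.0, -0.0, 76.9]
wrist_force: [-0.2, 0.5, -1.9]
opening: 0.0661
grasp_force: 23.1
time: 13.25
ee_pos: [0.5036, -0.1211, 0.0627]
tcp_rot: [-180.0, -0.0, 76.9]
wrist_force: [0.5, -0.0, -1.8]
opening: 0.0655
grasp_force: 23.1
time: 13.45
ee_pos: [0.5036, -0.1211, 0.0617]
tcp_rot: [-180.0, -0.0, 76.9]
wrist_force: [0.1, 0.3, -2.2]
opening: 0.0659
grasp_force: 23.1
```

```bash
for i in 1 2; do python3 -m jog '[{"rotation":[0,0,0],"translation":[0,0,-0.7],"grip":60},{"rotation":[0,0,0],"translation":[0,0,-0.7],"grip":60}]'; done | grep -E "pos|wrist"
```

```text
ee_pos: [0.5036, -0.1211, 0.061]
wrist_force: [0.1, -0.1, -2.2]
ee_pos: [0.5037, -0.1211, 0.0607]
wrist_force: [-1.9, 0.0, 1.9]
```

The wrist force has risen from -2 N to +1.9 N, so the roll is on the floor. I'll release it and back away.

```bash
python3 -m jog '[{"rotation":[0,0,0],"translation":[0,0,0],"grip":68},{"rotation":[0,0,0],"translation":[0,0,0],"grip":70},{"rotation":[0,0,0],"translation":[0,0,0],"grip":75},{"rotation":[0,0,0],"translation":[0,0,0],"grip":80},{"rotation":[0,0,0],"translation":[0,0,0],"grip":85},{"rotation":[0,0,0],"translation":[0,0,0],"grip":85},{"rotation":[0,0,0],"translation":[0,0,0],"grip":85},{"rotation":[0,0,0],"translation":[0,0,0],"grip":85}]'
python3 -m jog '[{"rotation":[0,0,0],"translation":[0,0,10],"grip":85},{"rotation":[0,0,0],"translation":[0,0,30],"grip":85},{"rotation":[0,0,0],"translation":[0,0,60],"grip":85},{"rotation":[0,0,0],"translation":[0,0,100],"grip":85},{"rotation":[0,0,0],"translation":[0,0,140],"grip":85},{"rotation":[0,0,0],"translation":[0,0,140],"grip":85},{"rotation":[0,0,0],"translation":[0,0,140],"grip":85}]'
python3 - <<'E'
from h import *
p,d,X,C=shot('wrist','f.png'); P=X.reshape(-1,3)
r=np.hypot(P[:,0]-.504,P[:,1]+.121); Q=P[(r<.05)&(P[:,2]>.085)&(P[:,2]<.105)]
print(cv2.minEnclosingCircle((Q[:,:2]*1000).astype(np.float32)),np.median(Q[:,2]))
A=np.c_[Q[:,:2],np.ones(len(Q))]; print('tilt',np.linalg.lstsq(A,Q[:,2],rcond=None)[0][:2])
E
```

```text
time: 14.65
ee_pos: [0.5037, -0.1211, 0.0604]
tcp_rot: [-180.0, 0.0, 76.9]
wrist_force: [-0.3, 0.8, 0.5]
opening: 0.0852
grasp_force: 0.0
time: 15.35
ee_pos: [0.5042, -0.1212, 0.2019]
tcp_rot: [179.9, 0.0, 76.9]
wrist_force: [-0.5, -0.0, -0.0]
opening: 0.0855
grasp_force: 0.0
((503.0674743652344, -120.81942749023438), 32.93574905395508) 0.0924484494323061
tilt [0.00011969 0.00246494]
```

View pics/f.png

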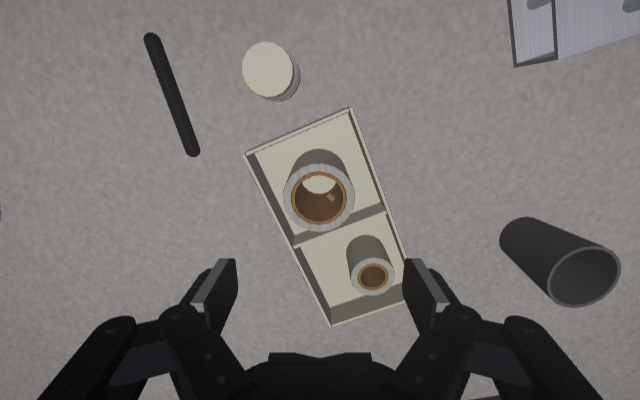

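The roll stands upright and released in the empty compartment at (318,190), and the nearby things are where they were.

```bash
python3 -c "
from workcell import bot; print(bot.job_done())"
```

```text
the job is handed in; nothing more can be done
None
```

The large label roll is off the spindle and stands upright, released, near the centre of the tray's empty compartment, and the job is handed in (no verdict came back); contrary to the task text, it rose freely on the first light pulls (wrist-force readings under 3 N), so I never turned it.

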